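# Dish on the viewer, shutter one click open

## Robot

A 6-joint arm with a two-finger parallel gripper is mounted at the origin on a cart in front of the work surface, level with it; the furniture and walls round the work are solid. World frame = base frame: x ahead of the robot, y to its left, z up, the work surface at z = 0. Lengths are in m, angles in rad, forces in N, time in s.
With the tool pointing down it reaches from about 0.35 to 0.85 m from the base axis. Payload 8.1 kg.
Tool frame: the origin (TCP) lies at the very end of the fingers, on their centre line; the grasp point (between the pads) lies 19 mm behind it; z points along the fingers, y is the direction in which the jaws open and shut (so a half turn about z gives the same grasp; the last joint's range is limited). The gripper opens to 93 mm and grips with 3 to 60 N. Pads are 15 mm wide; open, the fingers measure 128 mm over their backs; the gripper's body (75 mm by 188 mm) begins 65 mm behind the grasp point.
Start: joints at [-1.219, 0.13, 1.488, -0, 1.523, -0.085], TCP at [0.254, -0.544, 0.194] pointing down, gripper open.
Joint ranges: [-2.96, 2.96], [-0.89, 2.26], [0.02, 2.5], [-1.34, 4.48], [0, 2.73], [-2.66, 2.66]. Speed limits (rad/s): [2.39, 2.39, 2.79, 3.14, 3.14, 3.14].

## Interface

Orientations are given as a rotation vector (axis times angle).
In Python, from plant import robot gives the robot as it stands.
- The arm moves only by the shell command python3 -m inch 'ROWS' [FORCE]. ROWS is JSON, a list that holds one entry, the list of rows, each a list of 7 numbers: the shift along the tool's x, y, z in cm, then the turn, a rotation vector about the tool's x, y, z in degrees, then the gripper command: -1 is fully open, 1 is shut, values between are in proportion. A call has 1 to 5 rows; each row shifts and turns the commanded pose from where the row before left it, along the tool's axes as they then stand; what a row does not reach is not made up. A row lasts 1/10 s, in which the tool goes at most 50 mm and 8.59 degrees, less where a joint would pass 70% of its speed; a pose out of reach is approached as far as the arm can. A call with a gripper value outside its range is refused whole. The fingers move at their own pace and stop on an object; FORCE is the grip in N (left out, the last holds). Time passes only in rows, so rows that do not move let the fingers close. It gives the time, the measured TCP pose, the force and the opening at its end, in the units of the state.
- robot.read_state(): the state, without advancing time (a new reading comes with each control period).
- robot.read_camera(name): name is "scene" or "side" or "wrist"; returns a dict with "image" (420x560x3 uint8, blue, green, red), "K" (3x3 intrinsics, pixels), "distortion" ([k1, k2, p1, p2, k3] as OpenCV has them; the pictures are not rectified), "R" (3x3) and "t" (3): a world point X has camera coordinates R X + t; the wrist camera has in their place "tool_from_camera" (4x4, takes a point from camera to tool coordinates, whose origin is the TCP and whose axes are the flange's). Camera axes: x right, y down, z forward; pixel columns grow to the right and rows downward; lengths in m; the calibration is good to about 2 mm. A picture is of the moment at which its call begins: read the wrist's pose just before it. There is no depth.
- robot.close_job(): hands the job in, once; it reports no verdict.
The state is a dict: "t": time; "q": joint angles; "dq": joint speeds; "joint_torque": joint torques, N m; "tool_pos": TCP position; "orientation": TCP orientation; "force": force on the tool from outside, world axes, zero at the start; "wrist_torque": the same for the moment, N m; "opening": finger opening in m.
Only numpy, scipy, OpenCV 4.12 (cv2) and the standard library are available. Lean on these libraries where they do the work, as an engineer would, in place of code of your own. Each camera call takes 0.05 s, during which the arm holds its last target. There are 200 camera calls.

## Task

Set the culture dish gently down on the light base, level and centred over the round port, while the shutter still covers the light. Then slide the shutter plate in by its upright tab until it clicks into its next stop, with the large opening under the dish, and leave it there, not at the stop beyond. Do not disturb the other things on the table.

Things in the scene. Friction and masses are not known exactly. Their poses are not given: they have to be found in the camera images.
- dish_center (a point): Centre (half-way up) of the culture dish: a clear, round, lidded dish with pale pink medium, 60 mm across, 15 mm high, about 20 g. It starts flat on the table, on the right or on the left in front of the robot.
- port (a point): Centre of the round port in the deck of the light base, at the level of the deck, 45 mm above the table. The port is 40 mm across, so the dish rests on the deck round it; a thin dark circle 65 mm across is drawn round it.
- viewer: The light base, a white box with a grey deck, 140 mm long (x), 110 mm wide (y), 45 mm high, fixed to the table. Origin: centre of its underside, below the port. Its x axis points from the front face, out of which the shutter stands, to the rear; z up; it stands turned by up to 0.3 rad. A steel plunger cap 11 mm across stands 5 mm above the deck at x = -58 mm.
- plate (a joint): Travel of the shutter plate in m along the light base's +x axis (inward, away from the robot). Click stops: 0 = blank plate covers the port (start, within 5 mm); 0.036 = large opening (33 mm) under the port; 0.072 = small opening (12 mm), hard end. Pushing it over the hump takes up to 7 N; from 0.022 on the detent carries it to 0.036 (within 3 mm); beyond 0.054 it runs on to 0.072.
- tab (a point): Middle of the robot-side face of the tab, 55 mm above the table. The tab is a dark upright block on the outer end of the shutter plate, 44 mm wide (along the base's y), 10 mm thick (along its x), reaching from 20 to 66 mm above the table. Push it along the base's +x axis; it moves with the plate. At plate = 0 this point lies 158 mm in front of the port's centre.
- slot (a point): Middle of the slot in the front face of the light base, at the level of the plate's upper side, 36 mm above the table. The shutter plate, dark steel, 48 mm wide and 5 mm thick, slides through it. Three white lines across the plate, 36 mm apart, meet this face at the three stops in turn.
- glass_beaker: Bystander: small clear beaker, 45 mm across, 59 mm high, on the table where the dish is not (right or left). Origin: centre of its underside.
- counter: Bystander: round hand tally counter, 46 mm across, 21 mm high, behind and right of the light base. Origin: centre of its underside.
- chamber: Bystander: flat glass counting chamber, 34 x 75 x 8 mm, right of the light base. Origin: centre of its underside.
- steel_forceps: Bystander: steel forceps, 9 x 128 x 9 mm, lying crosswise near the front edge of the table, between robot and shutter tab. Origin: centre of its underside.
- marker: Bystander: marker pen lying at the front right, 17 x 135 x 16 mm. Origin: centre of its underside.
Mind the look-alikes: they are no part of the job. Leave any brown or orange look-alike of the part that bears dish_center alone.

How it is judged:
On the way, in this order (a step that is already met when the one before it is completed fails the run):
1. the dish lies level and released over the port, shutter still at its first stop (horizontal distance between dish_center and port below 0.01 m and z of dish_center in the frame of viewer between 0.048 and 0.057 m and angle between dish_center's own z axis and vertical below 0.1 rad and contact force between the fingers and dish below 0.1 N and linear speed of dish below 0.02 m/s and value of joint plate below 0.009 m), for 0.2 s.
2. the shutter has clicked into its next stop under the dish (value of joint plate between 0.03 and 0.042 m and velocity of joint plate between -0.01 and 0.01 m/s and horizontal distance between dish_center and port below 0.01 m and z of dish_center in the frame of viewer between 0.048 and 0.057 m and angle between dish_center's own z axis and vertical below 0.1 rad and contact force between the fingers and dish below 0.1 N and linear speed of dish below 0.02 m/s), for 0.2 s.
At the end, for the whole second after the job is handed in: The dish lies at rest and released on the light base, level within 0.1 rad, its centre within 10 mm of the port's, and the shutter rests at its middle stop: plate within 6 mm of 0.036 (all of step 2); the robot touches nothing.
It fails at once if a bystander moved by more than 30 mm (distance of any of glass_beaker, counter, chamber, steel_forceps, marker from where it was at the start of the episode above 0.03 m).
It fails at once if the dish tipped by more than 0.6 rad (angle between dish_center's own z axis and vertical above 0.6 rad).
It fails at once if the dish dropped from more than about 2 cm (contact force between the fingers and dish below 0.05 N and linear speed of dish above 0.6 m/s).
It also fails if it takes over 51 s, if anything falls off the work surface, if the arm or the gripper's body presses on something with over 40 N, if the wrist force passes 120 N, or if a joint passes its speed limit or range.

## Working session

There is one attempt and no reset: what is moved stays moved. The work goes in short steps, Python scripts to look and compute and a shell command to move; the robot and the scene stay as the last step left them, time stands still between calls to the robot, and variables do not carry over. Pictures are saved under pics/ and viewed, about 8 in all and at most 12, crops included, and the job is handed in when it is done.

```bash
ls; mkdir -p pics; cat > h.py <<'E'
import numpy as np, cv2
from scipy.spatial.transform import Rotation as Ro
from plant import robot
def cam(n,save=None):
    s=robot.read_state(); c=robot.read_camera(n)
    if n=="wrist":
        T=np.array(c["tool_from_camera"]); Rt=Ro.from_rotvec(s["orientation"]).as_matrix()
        Rwc=Rt@T[:3,:3]; o=Rt@T[:3,3]+np.array(s["tool_pos"])
        c["R"]=Rwc.T; c["t"]=-Rwc.T@o
    c={k:np.array(v) for k,v in c.items()}
    if save: np.savez("pics/"+save+".npz",**c); cv2.imwrite("pics/"+save+".png",c["image"])
    return c
def ray(c,px,z):
    u=cv2.undistortPoints(np.array(px,float).reshape(-1,1,2),c["K"],c["distortion"]).reshape(-1,2)
    d=np.c_[u,np.ones(len(u))]@c["R"]; o=-c["R"].T@c["t"]
    return o+d*((z-o[2])/d[:,2])[:,None]
def proj(c,X):
    return cv2.projectPoints(np.array(X,float).reshape(-1,1,3),cv2.Rodrigues(c["R"])[0],c["t"],c["K"],c["distortion"])[0].reshape(-1,2)
def load(n): return dict(np.load("pics/"+n+".npz"))
E
python3 - <<'E'
from h import *
for n in("scene","side"):
    c=cam(n,n+"0"); print(n,-c["R"].T@c["t"],c["K"][0,0],c["R"][2])
s=robot.read_state();print(s["tool_pos"],s["orientation"],s["opening"],s["force"],s["t"])
E
```

```text
pics
scene [-0.16866697  0.54448086  0.9784443 ] 473.7730927364793 [ 0.52547542 -0.4715992  -0.70814531]
side [ 0.39840767 -0.97148625  0.86562565] 455.3077604104891 [ 0.10847306  0.75377004 -0.64812369]
[ 0.25365542 -0.54313443  0.19338841] [-3.06535163e+00 -6.80337551e-01  3.36546300e-04] 0.093143011515523 [-0.12249284  0.61133303 -0.11367936] 0.1
```

View pics/scene0.png

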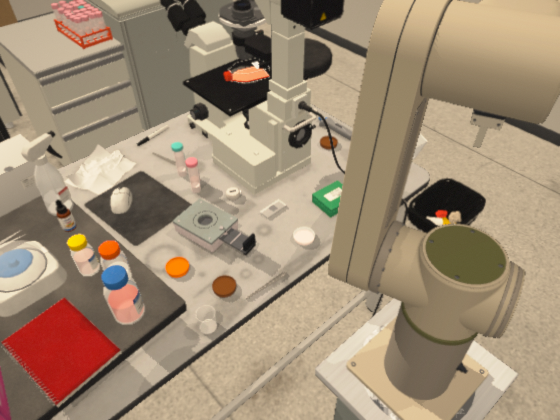

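View pics/side0.png

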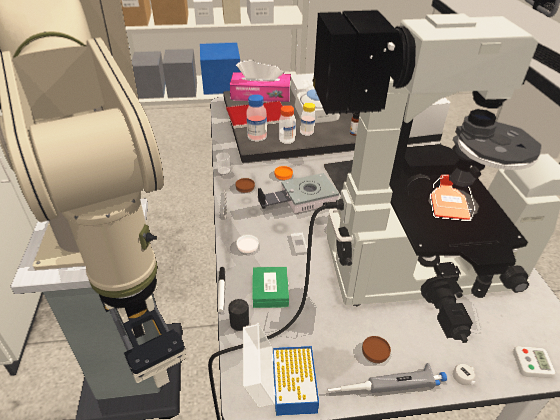

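Scene view: the light base is at about (207,222) with its tab at (250,242). The beaker is at (206,318), the chamber at (274,208) and the counter at (233,193).

Round dish-like things:
- pale/clear at (304,237) in scene, (248,244) in side
- orange at (178,267)
- brown at (224,286)
- brown at (330,142)

Only the pale one fits "clear with pale pink medium". I'll confirm it in a crop and get rough positions.

```bash
python3 - <<'E'
from h import *
a=load("scene0");b=load("side0")
def tri(p,q):
    o1=-a["R"].T@a["t"];o2=-b["R"].T@b["t"]
    d1=ray(a,p,0)[0]-o1;d2=ray(b,q,0)[0]-o2
    s=np.linalg.lstsq(np.c_[d1,-d2],o2-o1,rcond=None)[0]
    return (o1+d1*s[0]).round(3),(o2+d2*s[1]).round(3)
print("dish",ray(a,(304,237),.0075),ray(b,(248,244),.0075),tri((304,237),(248,244)))
print("port",ray(a,(206,219),.045),ray(b,(311,188),.045))
print("tabtop",ray(a,(250,240),.06),ray(b,(264,197),.06))
for n,p in(("forceps",(268,286)),("chamber",(274,208)),("beaker",(206,325))): print(n,ray(a,p,.0))
x=cv2.resize(a["image"][170:300,150:340],None,fx=4,fy=4,interpolation=2)
y=cv2.resize(b["image"][160:260,210:350],None,fx=4,fy=4,interpolation=2)
cv2.imwrite("pics/c1.png",cv2.resize(x,(760,520)))
E
```

```text
dish [[ 0.43482223 -0.08731656  0.0075    ]] [[ 0.44124297 -0.09008516  0.0075    ]] (array([ 0.437, -0.09 ,  0.004]), array([ 0.441, -0.088,  0.006]))
port [[0.63909056 0.0902744  0.045     ]] [[0.64435279 0.08743489 0.045     ]]
tabtop [[0.48825477 0.05768512 0.06      ]] [[0.49887069 0.04153665 0.06      ]]
forceps [[0.38126933 0.09052972 0.        ]]
chamber [[ 0.58085319 -0.10638043  0.        ]]
beaker [[0.39475466 0.27168551 0.        ]]
```

View pics/c1.png

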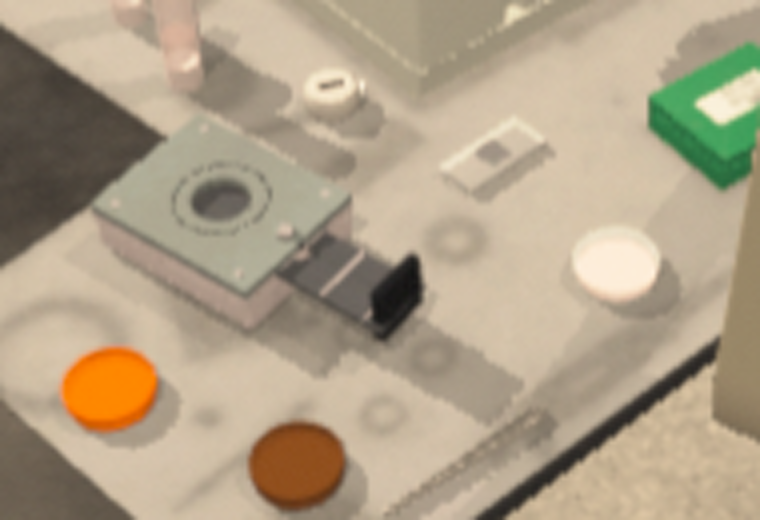

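The crop confirms the pale pink dish at crop (616,263). The orange (110,388) and brown (297,465) ones are look-alikes. Moving over to it, turned so the jaws open along the base's y.

```bash
python3 -m inch '[[[0,0,-5,0,0,8.5,-1],[2.5,-3.2,0,0,0,0,-1],[2.5,-3.2,0,0,0,0,-1],[2.5,-3.2,0,0,0,0,-1],[2.5,-3.2,0,0,0,0,-1]]]'
python3 -m inch '[[[2.5,-3.2,0,0,0,0,-1],[2.5,-3.2,0,0,0,0,-1],[2.5,-3.2,0,0,0,0,-1],[2.5,-3.2,0,0,0,0,-1],[2.5,-3.2,0,0,0,0,-1]]]'
python3 -m inch '[[[2.0,-3,0,0,0,0,-1],[1.8,-3,0,0,0,0,-1],[0,0,0,0,0,0,-1],[0,0,0,0,0,0,-1]]]'
python3 - <<'E'
from h import *
c=cam("wrist","w1"); print(-c["R"].T@c["t"])
a=load("scene0")
print(ray(a,[(257,190),(270,185),(213,165)],0), robot.read_state()["t"])
E
```

```text
t: 0.6
tool_pos: [0.3134, -0.3909, 0.2439]
orientation: [-3.108, -0.451, 0.0]
force: [0.7, 0.1, 0.2]
opening: 0.0926
t: 1.1
tool_pos: [0.3877, -0.2019, 0.244]
orientation: [-3.109, -0.451, 0.0]
force: [0.2, 0.0, 0.7]
opening: 0.0927
t: 1.5
tool_pos: [0.407, -0.1347, 0.2441]
orientation: [3.108, 0.455, -0.001]
force: [0.8, 0.1, 0.3]
opening: 0.0929
[ 0.48065334 -0.11209036  0.43428385]
[[ 0.67439375 -0.11977809  0.        ]
 [ 0.66498006 -0.16435862  0.        ]
 [ 0.86121717 -0.09129987  0.        ]] 1.55
```

View pics/w1.png

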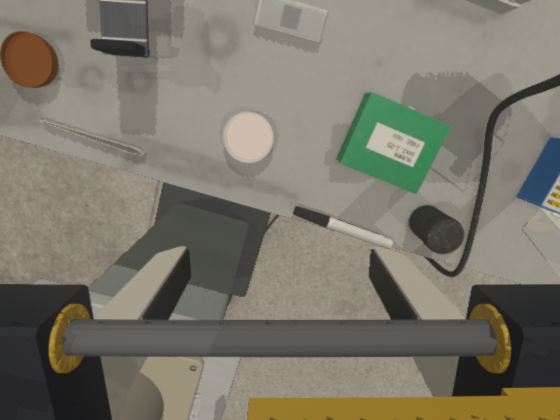

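Wrist view: dish at (248,137), tab and plate at (125,30), forceps at (92,135), chamber at (290,18). Fitting the dish circle and computing the shift.

```bash
cat >> h.py <<'E'
def dish(c,guess,top):
    hsv=cv2.cvtColor(c["image"],cv2.COLOR_BGR2HSV); 
    m=cv2.inRange(c["image"],(150,160,200),(255,255,255))
    n,l,st,ce=cv2.connectedComponentsWithStats(m)
    k=min(range(1,n),key=lambda i:np.hypot(*(ce[i]-guess))+(1e3 if st[i][4]<300 else 0))
    ct=max(cv2.findContours((l==k).astype(np.uint8),0,1)[0],key=cv2.contourArea)
    e=cv2.fitEllipse(cv2.convexHull(ct)); P=ray(c,ct.reshape(-1,2),top)
    (x,y),r=cv2.minEnclosingCircle(P[:,:2].astype(np.float32))
    return e,ray(c,e[0],top)[0],(x,y,2*r)
def shift(d):
    s=robot.read_state(); R=Ro.from_rotvec(s["orientation"]).as_matrix(); return (R.T@np.array(d)*100).round(2)
E
python3 - <<'E'
from h import *
c=load("w1"); e,p,mc=dish(c,(248,137),.015); print(e,p,mc)
x,y=p[:2]; s=robot.read_state(); print(shift(np.array([x,y,.006])-s["tool_pos"]), s["tool_pos"], Ro.from_rotvec(s["orientation"]).as_matrix()[:,0])
a=load("scene0"); print(dish(a,(304,237),.012)[1:])
b=load("side0"); print(dish(b,(248,244),.012)[1:])
E
```

```text
((248.7347869873047, 136.25205993652344), (43.72024917602539, 44.78607177734375), 164.11143493652344) [ 0.43998455 -0.08706223  0.015     ] (0.43963176012039185, -0.08709012717008591, 0.052411261945962906)
[ 4.57 -3.69 23.81] [ 0.40681141 -0.13544735  0.24412317] [ 9.58477253e-01  2.85168509e-01 -5.27208005e-04]
(array([ 0.69109461, -0.19137878,  0.012     ]), (0.6187157034873962, -0.19812451303005219, 0.6321424245834351))
(array([ 0.53269563, -0.11437119,  0.012     ]), (0.5103339552879333, -0.11062402278184891, 0.3208395540714264))
```

```bash
python3 -m inch '[[[2.4,-1.8,3,0,0,0,-1],[2.2,-1.9,4,0,0,0,-1],[0,0,4,0,0,0,-1],[0,0,4,0,0,0,-1],[0,0,3,0,0,0,-1]]]'
python3 -m inch '[[[0,0,2.5,0,0,0,-1],[0,0,1.5,0,0,0,-1],[0,0,1,0,0,0,-1],[0,0,0.5,0,0,0,-1],[0,0,0,0,0,0,-1]]]' 8
python3 - <<'E'
from h import *
print(shift(np.array([.440,-.087,.006])-robot.read_state()["tool_pos"]))
E
```

```text
t: 2.05
tool_pos: [0.439, -0.0875, 0.0614]
orientation: [-3.108, -0.449, 0.004]
force: [0.0, -0.5, 0.1]
opening: 0.093
t: 2.55
tool_pos: [0.4403, -0.0872, 0.0091]
orientation: [-3.109, -0.45, 0.001]
force: [-1.0, 0.4, -0.5]
opening: 0.093
[-0.03 -0.03  0.31]
```

```bash
python3 -m inch '[[[0,0,0.3,0,0,0,-0.5],[0,0,0,0,0,0,0.0],[0,0,0,0,0,0,0.2],[0,0,0,0,0,0,0.5],[0,0,0,0,0,0,1]]]' 8
python3 -m inch '[[[0,0,0,0,0,0,1],[0,0,0,0,0,0,1],[0,0,0,0,0,0,1]]]'
```

```text
t: 3.05
tool_pos: [0.4408, -0.0867, 0.0067]
orientation: [3.109, 0.452, 0.001]
force: [-0.2, 0.6, -0.4]
opening: 0.0575
t: 3.35
tool_pos: [0.4406, -0.0866, 0.0064]
orientation: [3.109, 0.452, 0.0]
force: [0.2, 0.3, 0.5]
opening: 0.0337
```

Opening is 34 mm, less than the dish's 60 mm, so the grasp went wrong. Looking.

```bash
python3 - <<'E'
from h import *
c=cam("side","s2"); w=cam("wrist","w2")
print(robot.read_state()["opening"])
x=cv2.resize(c["image"][150:300,150:350],(400,300)); y=cv2.resize(w["image"],(400,300))
cv2.imwrite("pics/c2.png",np.hstack([x,y]))
E
```

```text
0.02577988999256199
```

View pics/c2.png

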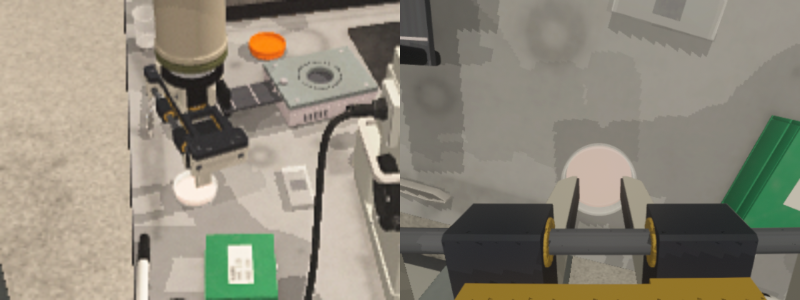

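The dish is level but has been squeezed forward out of the jaws. The half-closed jaws still touch its rim, which gives a check on my measurement.

```bash
python3 - <<'E'
from h import *
w=load("w2"); s=robot.read_state()
for z in (.0,.015): 
    p=ray(w,(280,249),z)[0]; print(z,p,shift(p-s["tool_pos"]))
c=load("s2"); px=(150+195/2,150+190/2); print(px,ray(c,px,.0075))
# apparent diameter left-right at tile (565..635)
print(ray(w,[(231,249),(329,249)],.015))
cv2.imwrite("pics/c3.png",cv2.resize(w["image"][170:330,180:380],(700,560),interpolation=2))
E
```

```text
0.0 [ 0.43585214 -0.08809066  0.        ] [-0.49  0.    0.63]
0.015 [ 0.44183293 -0.08626952  0.015     ] [ 0.13 -0.   -0.87]
(247.5, 245.0) [[ 0.4396099  -0.09375616  0.0075    ]]
[[ 0.43404223 -0.05997742  0.015     ]
 [ 0.44960589 -0.11257663  0.015     ]]
```

View pics/c3.png

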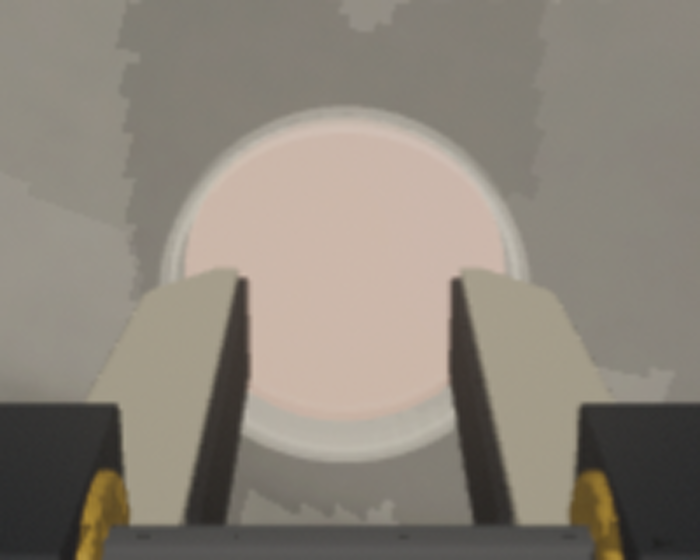

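```bash
python3 - <<'E'
from h import *
w=load("w2"); s=robot.read_state(); R=Ro.from_rotvec(s["orientation"]).as_matrix(); t=np.array(s["tool_pos"])
print(s["opening"],t)
T=lambda p: t+R@np.array(p)
for dz in (-.019,-.01,-.005,0):
    print(dz,[ (proj(w,T([dx,y,dz]))[0]).round(0) for y in(-.016,.016) for dx in (0,.0075)])
print("dish halfheight rim",proj(w,[[.44,-.0865,0],[.44,-.0865,.015]]))
w=load("w1")
cv2.imwrite("pics/c4.png",cv2.resize(w["image"][220:400,:],(800,257),interpolation=2))
print(load("w1")["K"],w["R"]@R)
E
```

```text
0.02577988999256199 [ 0.44054069 -0.0866591   0.00631841]
-0.019 [array([250., 259.]), array([250., 246.]), array([310., 259.]), array([310., 246.])]
-0.01 [array([251., 252.]), array([251., 240.]), array([309., 252.]), array([309., 240.])]
-0.005 [array([252., 249.]), array([252., 236.]), array([308., 249.]), array([308., 236.])]
0 [array([253., 245.]), array([252., 233.]), array([307., 245.]), array([308., 233.])]
dish halfheight rim [[279.42857286 242.16944623]
 [279.46368461 252.0179614 ]]
[[349.34543773   0.         279.31502877]
 [  0.         349.34543773 208.56183817]
 [  0.           0.           1.        ]] [[ 0.00189742  0.99999759 -0.0011075 ]
 [-0.96105794  0.00151749 -0.27634278]
 [-0.27634043  0.00158871  0.9610585 ]]
```

The dish hasn't moved. The fingers closed just above or over its lid, so their tips are higher than the TCP reading suggests. I'll rise, open, and come down again in small steps, feeling for the table.

```bash
python3 -m inch '[[[0,0,-2,0,0,0,1],[0,0,-2,0,0,0,-1],[0,0,0,0,0,0,-1],[0,0,0,0,0,0,-1],[0,0,0,0,0,0,-1]]]'
python3 -m inch '[[[0,0,0,0,0,0,-1],[0,0,0,0,0,0,-1],[0,0,0,0,0,0,-1],[0,0,0,0,0,0,-1],[0,0,0,0,0,0,-1]]]'
python3 - <<'E'
from h import *
c=cam("wrist","w3"); d=cam("side","s3")
e,p,mc=dish(c,(280,220),.015); s=robot.read_state(); print(e,p,mc,shift(p-s["tool_pos"]),s["tool_pos"],s["opening"])
x=cv2.resize(d["image"][190:270,200:300],(500,400),interpolation=2)
cv2.imwrite("pics/c4.png",np.hstack([x,cv2.resize(c["image"],(300,400))]))
E
```

```text
t: 3.95
tool_pos: [0.4399, -0.0865, 0.0453]
orientation: [-3.108, -0.451, 0.002]
force: [-0.4, -0.3, 0.8]
opening: 0.0451
t: 4.45
tool_pos: [0.4405, -0.0867, 0.0463]
orientation: [-3.109, -0.451, 0.0]
force: [0.1, 0.5, -0.9]
opening: 0.0849Traceback (most recent call last):
  File "<stdin>", line 3, in <module>
  File "h.py", line 24, in dish
    k=min(range(1,n),key=lambda i:np.hypot(*(ce[i]-guess))+(1e3 if st[i][4]<300 else 0))
ValueError: min() iterable argument is empty
```

View pics/c4.png

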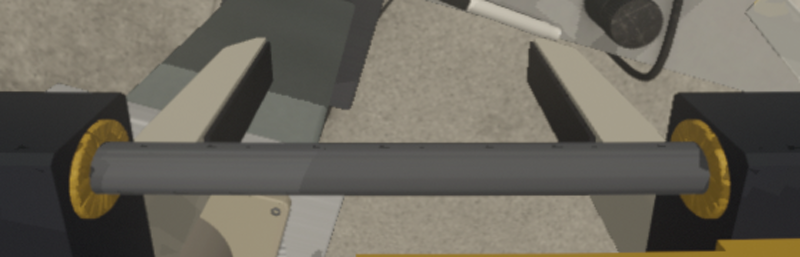

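That file was the earlier crop of w1, because the script stopped before saving a new one. It is still useful: the open fingertips show at w1 pixel (185,248), about 20 mm above the TCP's projection, which agrees with the fingers passing over the lid. Descending by feel.

```bash
python3 -m inch '[[[0,0,2,0,0,0,-1],[0,0,1.6,0,0,0,-1],[0,0,0.4,0,0,0,-1],[0,0,0,0,0,0,-1],[0,0,0,0,0,0,-1]]]'
python3 -m inch '[[[0,0,0.2,0,0,0,-1],[0,0,0.1,0,0,0,-1],[0,0,0,0,0,0,-1]]]'
python3 -m inch '[[[0,0,0.1,0,0,0,-1],[0,0,0.1,0,0,0,-1],[0,0,0,0,0,0,-1]]]'
```

```text
t: 5.05
tool_pos: [0.441, -0.0868, 0.007]
orientation: [3.109, 0.451, 0.001]
force: [0.2, 1.0, -0.0]
opening: 0.0926
t: 5.35
tool_pos: [0.4407, -0.0867, 0.0036]
orientation: [3.109, 0.451, 0.001]
force: [-0.2, -0.9, 0.4]
opening: 0.0932
t: 5.65
tool_pos: [0.4404, -0.0866, 0.0012]
orientation: [-3.109, -0.452, 0.0]
force: [-0.1, 1.2, 0.5]
opening: 0.0933
```

```bash
python3 -m inch '[[[0,0,0.2,0,0,0,-1],[0,0,0.1,0,0,0,-1],[0,0,0,0,0,0,-1]]]'
python3 - <<'E'
from h import *
c=cam("wrist","w3"); d=cam("side","s3")
print(robot.read_state()["force"])
x=cv2.resize(d["image"][190:270,200:300],(400,320),interpolation=2)
cv2.imwrite("pics/c5.png",np.hstack([x,cv2.resize(c["image"][150:380,120:440],(400,320))]))
E
```

```text
t: 5.95
tool_pos: [0.4403, -0.0866, -0.0019]
orientation: [-3.109, -0.451, 0.001]
force: [-0.2, 0.1, -0.1]
opening: 0.0931
[-0.23396889 -0.04293724  0.13226096]
```

View pics/c5.png

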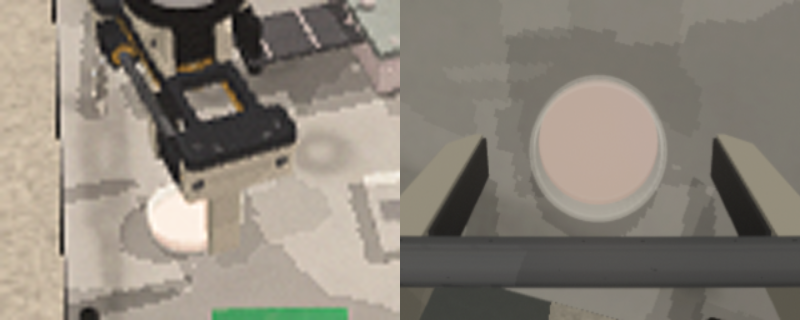

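Side view: the near fingertip ends at about crop (225,255). Wrist view: the dish sits between the open fingers at crop (598,150). Working out the tip height.

```bash
python3 - <<'E'
from h import *
d=load("s3"); w=load("w3"); s=robot.read_state(); R=Ro.from_rotvec(s["orientation"]).as_matrix(); t=np.array(s["tool_pos"])
for z in(-.002,.01,.02,.03): print("side ray tool coords",z,(R.T@(ray(d,(256.2,253.5),z)[0]-t)*1e3).round(1))
# wrist: inner tip corners
L=(120+(486-400)*.8,150+138*.71875);Rr=(120+(713-400)*.8,150+138*.71875)
for z in(-.002,.005,.01,.015,.02,.025,.03): print(z,[(R.T@(ray(w,p,z)[0]-t)*1e3).round(1) for p in(L,Rr)])
e=(120+(598-400)*.8,150+148*.71875); print("dish tool",(R.T@(ray(w,e,.0075)[0]-t)*1e3))
E
```

```text
side ray tool coords -0.002 [10.  36.6  0.2]
side ray tool coords 0.01 [  5.8  47.7 -11.8]
side ray tool coords 0.02 [  2.3  56.9 -21.8]
side ray tool coords 0.03 [ -1.1  66.1 -31.8]
-0.002 [array([ -2.6, -53.6,   0.3]), array([-2.6, 53.1,  0.2])]
0.005 [array([  0.4, -51.7,  -6.7]), array([ 0.3, 51.1, -6.8])]
0.01 [array([  2.4, -50.3, -11.7]), array([  2.4,  49.7, -11.8])]
0.015 [array([  4.5, -48.9, -16.7]), array([  4.5,  48.3, -16.8])]
0.02 [array([  6.6, -47.5, -21.7]), array([  6.6,  46.9, -21.8])]
0.025 [array([  8.7, -46.1, -26.7]), array([  8.6,  45.4, -26.8])]
0.03 [array([ 10.8, -44.7, -31.7]), array([ 10.7,  44. , -31.8])]
dish tool [-2.93714639 -0.98164779 -9.24438158]
```

Both views put the real fingertips about 20 mm above the reported TCP, so table contact should come near a reported z of −0.020. Descending further with force checks.

```bash
python3 -m inch '[[[-0.1,0,0.3,0,0,0,-1],[0,0,0.3,0,0,0,-1],[0,0,0.2,0,0,0,-1],[0,0,0,0,0,0,-1]]]'
python3 -m inch '[[[0,0,0.2,0,0,0,-1],[0,0,0.2,0,0,0,-1],[0,0,0,0,0,0,-1]]]'
python3 -m inch '[[[0,0,0.1,0,0,0,-1],[0,0,0.1,0,0,0,-1],[0,0,0,0,0,0,-1]]]'
```

```text
t: 6.45
tool_pos: [0.4392, -0.0868, -0.0102]
orientation: [-3.109, -0.451, 0.001]
force: [-1.0, 0.2, 0.9]
opening: 0.0928
t: 6.75
tool_pos: [0.4393, -0.0869, -0.014]
orientation: [-3.109, -0.451, 0.001]
force: [-0.3, -0.5, 0.1]
opening: 0.093
t: 7.05
tool_pos: [0.4395, -0.0869, -0.0158]
orientation: [-3.109, -0.452, 0.0]
force: [0.5, 1.0, -0.2]
opening: 0.093
```

```bash
python3 -m inch '[[[0,0,0,0,0,0,-0.3],[0,0,0,0,0,0,0.1],[0,0,0,0,0,0,0.25],[0,0,0,0,0,0,0.3],[0,0,0,0,0,0,0.35]]]' 8
python3 -m inch '[[[0,0,0,0,0,0,0.5],[0,0,0,0,0,0,0.5],[0,0,0,0,0,0,0.5],[0,0,0,0,0,0,0.5]]]'
```

```text
t: 7.55
tool_pos: [0.4396, -0.087, -0.0156]
orientation: [3.109, 0.452, 0.0]
force: [0.2, 0.3, -0.2]
opening: 0.0596
t: 7.95
tool_pos: [0.4396, -0.087, -0.0157]
orientation: [-3.109, -0.452, -0.0]
force: [-0.4, -0.3, -0.3]
opening: 0.0596
```

Gripped at 59.6 mm. Lifting and moving to view the base from above.

```bash
python3 -m inch '[[[0,0,-1,0,0,0,0.5],[0,0,-2,0,0,0,0.5],[0,0,-3,0,0,0,0.5],[0,0,-4,0,0,0,0.5],[0,0,-4,0,0,0,0.5]]]'
python3 -m inch '[[[1.5,-1,0,0,0,0,0.5],[3,-2,0,0,0,0,0.5],[3.5,-2.4,0,0,0,0,0.5],[3.5,-2.4,0,0,0,0,0.5],[3,-2,0,0,0,0,0.5]]]'
python3 -m inch '[[[1.8,-1.3,0,0,0,0,0.5],[0,0,0,0,0,0,0.5],[0,0,0,0,0,0,0.5]]]'
python3 - <<'E'
from h import *
c=cam("wrist","w4")
cv2.imwrite("pics/w4b.png",cv2.resize(c["image"],(784,588)))
E
```

```text
t: 8.45
tool_pos: [0.439, -0.0868, 0.1261]
orientation: [-3.109, -0.452, 0.001]
force: [1.0, -0.1, -0.0]
opening: 0.0593
t: 8.95
tool_pos: [0.5519, 0.05, 0.1252]
orientation: [-3.109, -0.452, -0.001]
force: [-0.4, -0.7, 0.3]
opening: 0.0598
t: 9.25
tool_pos: [0.5641, 0.066, 0.1246]
orientation: [3.109, 0.453, -0.001]
force: [0.1, 0.2, -0.3]
opening: 0.0594
```

View pics/w4b.png

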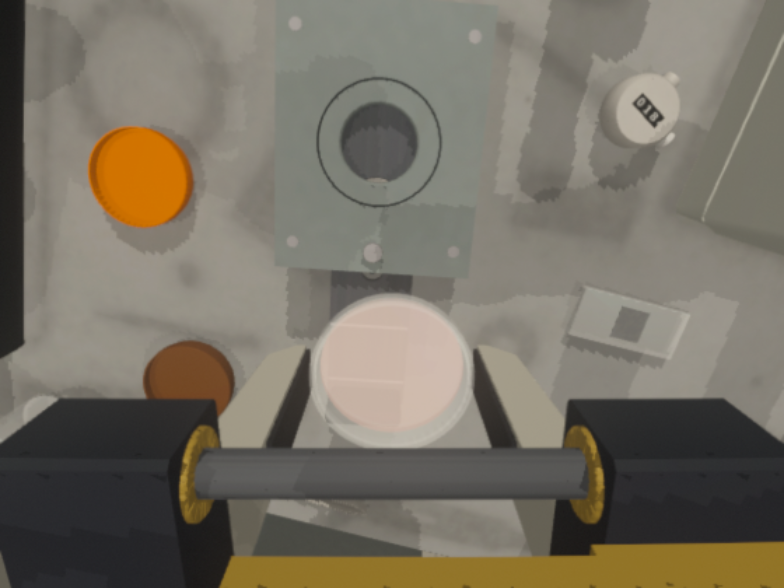

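Wrist view (1.4×): port circle centre at (379,142), plunger at (373,253), deck screws at (295,23), (475,36), (292,241) and (453,252). The dish is held level at (392,370).

```bash
python3 - <<'E'
from h import *
w=load("w4"); s=robot.read_state(); R=Ro.from_rotvec(s["orientation"]).as_matrix(); t=np.array(s["tool_pos"])
g=cv2.cvtColor(w["image"],cv2.COLOR_BGR2GRAY)
sub=cv2.resize(g[45:160,215:330],None,fx=4,fy=4,interpolation=2)
m=cv2.adaptiveThreshold(sub,255,1,1,31,6)
port=None
for ct in cv2.findContours(m,1,1)[0]:
    if len(ct)>60:
        (x,y),a,_=cv2.fitEllipse(ct)
        if 60<min(a)/4*1 and max(a)/4<110: 
            P=ray(w,ct.reshape(-1,2)/4+[215,45],.045); (cx,cy),r=cv2.minEnclosingCircle(P[:,:2].astype(np.float32)); print("circle",x/4+215,y/4+45,np.array(a)/4,cx,cy,r)
px=np.array([(379,142),(373,253),(295,23),(475,36),(292,241),(453,252)])/1.4
Q=ray(w,px,.045); print(Q[:,:2].round(4), "mean screws",Q[2:].mean(0))
for i,j in((1,0),(4,2),(5,3)): v=Q[j]-Q[i]; print("yaw",np.arctan2(v[1],v[0]),np.hypot(*v[:2]))
for i,j in((3,2),(5,4)): v=Q[j]-Q[i]; print("yaw",np.arctan2(-v[0],v[1]))
print("tool yaw",np.arctan2(R[1,0],R[0,0]))
d=ray(w,(280,264.6),.15)[0]; print("dish",d,shift(d-t)); print(R.T@(Q[0]-t)*100)
E
```

```text
circle 270.6293182373047 101.57051849365234 [86.09389496 89.62929535] 0.6396612524986267 0.09549243003129959 0.03218463435769081
circle 270.6345100402832 101.52041244506836 [89.20751953 92.78076172] 0.6395052671432495 0.09549754112958908 0.03341784328222275
[[0.6407 0.0957]
 [0.5825 0.0823]
 [0.6837 0.1518]
 [0.7037 0.0638]
 [0.5761 0.1275]
 [0.5958 0.0394]] mean screws [0.6398156 0.095629  0.045    ]
yaw 0.22620898277406742 0.05982035614161413
yaw 0.222507308920496 0.11024226445260703
yaw 0.22240292987747884 0.11057986879006877
yaw 0.22328041314392272
yaw 0.21953840448940112
tool yaw 0.28861210528175757
dish [0.56376486 0.06592396 0.15      ] [ 0.   -0.05 -2.55]
[ 8.23653168 -0.71454268  7.95054749]
```

```bash
python3 -m inch '[[[1.5,0,0,0,0,3.8,0.5],[2.5,-0.5,1,0,0,0,0.5],[2.5,-0.5,2,0,0,0,0.5],[1.5,-0.3,2,0,0,0,0.5],[0,0,1.5,0,0,0,0.5]]]'
python3 -m inch '[[[0,0,0.8,0,0,0,0.5],[0,0,0,0,0,0,0.5],[0,0,0,0,0,0,0.5]]]'
python3 - <<'E'
from h import *
s=robot.read_state(); R=Ro.from_rotvec(s["orientation"]).as_matrix();print(s["tool_pos"],shift(np.array([.6396,.0955,.0293])-s["tool_pos"]),np.arctan2(R[1,0],R[0,0]),R[:,2])
c=cam("wrist","w5"); d=cam("side","s5"); e=cam("scene","e5")
x=cv2.resize(c["image"][160:340,180:380],(400,360),interpolation=2); y=cv2.resize(d["image"][140:240,255:366],(400,360),interpolation=2)
cv2.imwrite("pics/c6.png",np.hstack([x,y]))
E
```

```text
t: 9.8
tool_pos: [0.6395, 0.0964, 0.0583]
orientation: [3.122, 0.347, -0.001]
force: [-0.8, 0.5, -0.6]
opening: 0.0596
t: 10.1
tool_pos: [0.639, 0.0965, 0.0522]
orientation: [3.122, 0.347, 0.001]
force: [0.6, 0.9, 0.9]
opening: 0.0598
[0.63897517 0.09651623 0.05219031] [0.04 0.11 2.29] 0.22151729645161833 [ 4.88822488e-04 -2.11394357e-05 -9.99999880e-01]
```

View pics/c6.png

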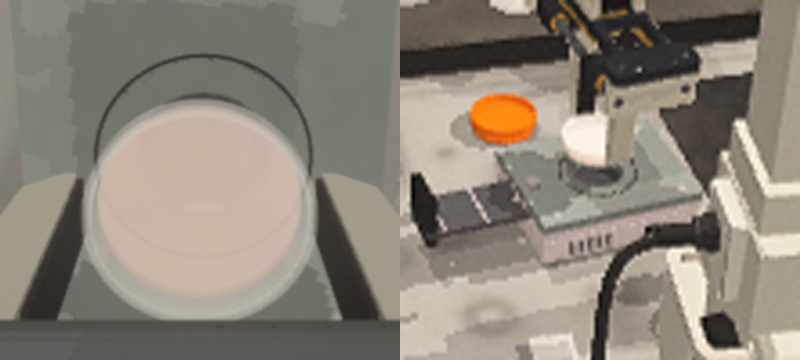

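Wrist crop: ring centre at (204,156), dish centre at (200,211). Side crop: the dish hovers level over the ring. Checking the offset.

```bash
python3 - <<'E'
from h import *
w=load("w5"); s=robot.read_state()
p=ray(w,(282,238),.045)[0]; d=ray(w,(280,265.5),.0765)[0]; print(p,d,shift(p-d), shift(p-s["tool_pos"]))
E
```

```text
[0.64105333 0.09571412 0.045     ] [0.63760682 0.09626585 0.0765    ] [0.32 0.13 3.15] [0.08 0.14 0.79]
```

```bash
python3 -m inch '[[[0.15,0.13,0.7,0,0,0,0.5],[0,0,0.6,0,0,0,0.5],[0,0,0.4,0,0,0,0.5],[0,0,0.3,0,0,0,0.5],[0,0,0,0,0,0,0.5]]]'
python3 -m inch '[[[0,0,0.1,0,0,0,0.5],[0,0,0.1,0,0,0,0.5],[0,0,0,0,0,0,0.5],[0,0,0,0,0,0,0.5]]]'
```

```text
t: 10.75
tool_pos: [0.6403, 0.0961, 0.0303]
orientation: [-3.122, -0.348, 0.002]
force: [0.5, -0.0, -0.3]
opening: 0.0595
t: 11.15
tool_pos: [0.6411, 0.0962, 0.0295]
orientation: [-3.122, -0.348, -0.0]
force: [-0.7, -0.1, -0.7]
opening: 0.059
```

```bash
python3 -m inch '[[[0,0,0,0,0,0,0.3],[0,0,0,0,0,0,0.2],[0,0,0,0,0,0,0.0],[0,0,0,0,0,0,-0.4],[0,0,0,0,0,0,-0.8]]]' 3
python3 -m inch '[[[0,0,0,0,0,0,-1],[0,0,0,0,0,0,-1],[0,0,0,0,0,0,-1],[0,0,-1,0,0,0,-1],[0,0,-2,0,0,0,-1]]]'
python3 -m inch '[[[0,0,-4,0,0,0,-1],[-2,0,-4,0,0,0,-1],[-3,0,-2,0,0,0,-1],[-3,0,0,0,0,0,-1],[0,0,0,0,0,0,-1]]]'
python3 - <<'E'
from h import *
s=robot.read_state(); print(s["tool_pos"],s["opening"],s["t"])
c=cam("wrist","w6"); d=cam("side","s6"); e=cam("scene","e6")
x=cv2.resize(c["image"][0:260,140:420],(420,390),interpolation=2); y=cv2.resize(d["image"][150:240,255:343],(380,390),interpolation=2)
cv2.imwrite("pics/c7.png",np.hstack([x,y]))
E
```

```text
t: 11.65
tool_pos: [0.641, 0.0961, 0.0294]
orientation: [-3.122, -0.348, -0.0]
force: [0.1, 0.3, -0.1]
opening: 0.0691
t: 12.15
tool_pos: [0.6393, 0.0961, 0.0581]
orientation: [-3.122, -0.348, 0.006]
force: [-0.3, 0.0, -0.3]
opening: 0.0927
t: 12.65
tool_pos: [0.5608, 0.0781, 0.1607]
orientation: [3.122, 0.348, 0.001]
force: [1.0, 0.3, -0.5]
opening: 0.0931
[0.56077983 0.07813249 0.16071525] 0.09307156231413653 12.65
```

View pics/c7.png

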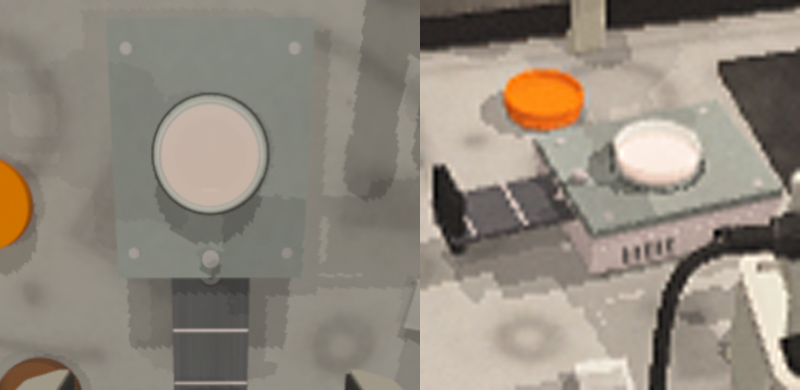

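The dish lies level and concentric in the ring (crop (210,153)), and the shutter hasn't moved. Next I'll go behind the tab with closed fingers.

```bash
python3 -m inch '[[[-4,0,0,0,0,0,0],[-4,0,0,0,0,0,1],[-3.9,0,0,0,0,0,1],[0,0,0,0,0,0,1],[0,0,0,0,0,0,1]]]' 20
python3 -m inch '[[[0,0,0,0,0,0,1],[0,0,0,0,0,0,1],[0,0,0,0,0,0,1],[0,0,0,0,0,0,1],[0,0,0,0,0,0,1]]]'
python3 -m inch '[[[0,0,4,0,0,0,1],[0,0,4,0,0,0,1],[0,0,3,0,0,0,1],[0,0,1.5,0,0,0,1],[0,0,0,0,0,0,1]]]'
python3 - <<'E'
from h import *
s=robot.read_state(); print(shift(np.array([.6397,.0955,.027])-s["tool_pos"]),s["opening"])
c=cam("wrist","w7"); d=cam("side","s7")
x=cv2.resize(c["image"],(460,345),interpolation=3); y=cv2.resize(d["image"][160:240,220:300],(340,345),interpolation=2)
cv2.imwrite("pics/c8.png",np.hstack([x,y]))
E
```

```text
t: 13.3
tool_pos: [0.4475, 0.0523, 0.1598]
orientation: [3.122, 0.348, 0.002]
force: [0.9, -0.1, 0.8]
opening: 0.0575
t: 13.8
tool_pos: [0.447, 0.0524, 0.1592]
orientation: [-3.122, -0.348, 0.001]
force: [0.1, -0.4, 0.2]
opening: 0.0181
t: 14.3
tool_pos: [0.4443, 0.0523, 0.0316]
orientation: [-3.122, -0.348, 0.008]
force: [0.6, -0.6, 0.5]
opening: 0.0002
[20.01  0.09  0.35] 0.00022472267020675978
```

View pics/c8.png

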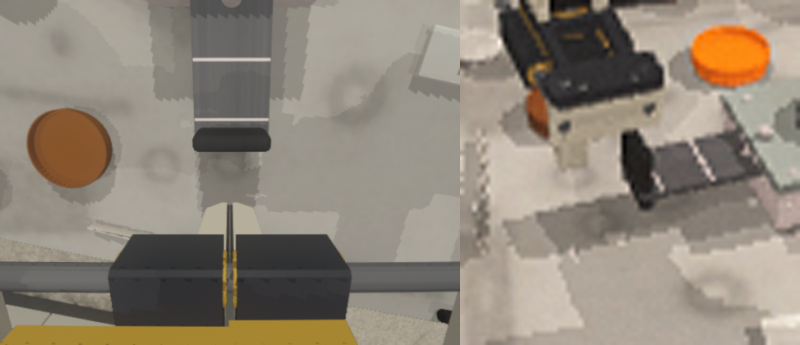

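Wrist view: tab at (231,140) in line with the closed fingers, and lines across the plate at rows 60 and 119 of the half view. I've used all 12 pictures, so from here I'll read the plate numerically from its white lines.

```bash
cat >> h.py <<'E'
PORT=np.array([.6400,.0957]); A=.2225; AX=np.array([np.cos(A),np.sin(A)])
def plate(c):
    S=np.arange(-.150,-.070,.0005); prof=[]
    g=cv2.cvtColor(c["image"],cv2.COLOR_BGR2GRAY).astype(np.float32)
    for s in S:
        P=[np.r_[PORT+AX*s+np.array([-AX[1],AX[0]])*o,.036] for o in np.linspace(-.015,.015,15)]
        q=proj(c,P).astype(np.float32)
        prof.append(np.median(cv2.remap(g,q[:,0].reshape(1,-1),q[:,1].reshape(1,-1),1)))
    prof=np.array(prof); b=prof-np.array([np.median(prof[max(0,i-12):i+13]) for i in range(len(prof))])
    return [(round(S[i]*1e3,1),round(b[i])) for i in range(1,len(S)-1) if b[i]>15 and b[i]>=b[i-1] and b[i]>b[i+1]]
def adish(c,z=.06):
    # bright disc near port: centroid in base frame
    g=cv2.cvtColor(c["image"],cv2.COLOR_BGR2Lab); q=proj(c,[np.r_[PORT,z]])[0]
    m=cv2.inRange(g[:,:,1],133,160); n,l,st,ce=cv2.connectedComponentsWithStats(m)
    k=[i for i in range(1,n) if st[i][4]>150 and np.hypot(*(ce[i]-q))<40]
    return [((ray(c,ce[i],z)[0][:2]-PORT).round(4),st[i][4]) for i in k]
E
python3 - <<'E'
from h import *
for n in("w6","w7","s6","e6"): c=load(n); print(n,plate(c),adish(c))
E
python3 -m inch '[[[0,-0.0,0.5,0,0,0,1],[1.5,0.1,0,0,0,0,1],[1,0,0,0,0,0,1],[0,0,0,0,0,0,1]]]'
```

```text
w6 [(np.float64(-141.5), 74), (np.float64(-105.5), 81), (np.float64(-71.0), 47)] [(array([0.0044, 0.0008]), np.int32(1746))]
w7 [(np.float64(-142.0), 100), (np.float64(-106.0), 102)] []
s6 [(np.float64(-105.5), 54)] [(array([-0.0139, -0.1014]), np.int32(283))]
e6 [(np.float64(-105.5), 28)] [(array([-0.061 ,  0.0592]), np.int32(277))]
t: 14.8
tool_pos: [0.4734, 0.057, 0.0305]
orientation: [3.122, 0.348, 0.004]
force: [-0.8, -0.8, 0.5]
opening: 0.0005
```

Plate reads about 0 (lines at −106 and −142 mm), so the method works. Pushing in small steps.

```bash
python3 -m inch '[[[0.4,0,0.2,0,0,0,1],[0.4,0,0,0,0,0,1],[0.4,0,0,0,0,0,1],[0,0,0,0,0,0,1]]]'
python3 - <<'E'
from h import *
s=robot.read_state(); print((np.array(s["tool_pos"][:2])-PORT)@AX,s["tool_pos"][2]); print(plate(cam("wrist","w8")))
E
```

```text
t: 15.2
tool_pos: [0.4829, 0.0595, 0.0271]
orientation: [-3.122, -0.348, 0.002]
force: [-3.7, -0.5, 2.1]
opening: 0.0005
-0.1612641941919391 0.027082982474983336
[(np.float64(-137.0), 93), (np.float64(-101.0), 104)]
```

```bash
python3 -m inch '[[[0.4,0,0,0,0,0,1],[0.4,0,0,0,0,0,1],[0.4,0,0,0,0,0,1],[0.3,0,0,0,0,0,1],[0,0,0,0,0,0,1]]]'
python3 - <<'E'
from h import *
s=robot.read_state(); print((np.array(s["tool_pos"][:2])-PORT)@AX,s["tool_pos"][2]); print(plate(cam("wrist","w9")))
E
```

```text
t: 15.75
tool_pos: [0.4988, 0.0629, 0.0277]
orientation: [3.122, 0.348, 0.003]
force: [0.6, 0.3, -0.2]
opening: 0.0004
-0.14493401577687343 0.027686161241586647
[(np.float64(-145.0), 29), (np.float64(-109.5), 88), (np.float64(-74.0), 75)]
```

Force has dropped to zero and the plate ran ahead of the finger. It clicked, with lines at −109.5 and −74, so about 0.032. Backing off and re-measuring from above.

```bash
python3 -m inch '[[[-1,0,0,0,0,0,1],[-2,0,0,0,0,0,1],[-1.5,0,0,0,0,0,1],[0,0,-4,0,0,0,1],[0,0,-4,0,0,0,1]]]'
python3 -m inch '[[[0,0,-4,0,0,0,1],[3,0,-1,0,0,0,1],[4,0,0,0,0,0,1],[0,0,0,0,0,0,1],[0,0,0,0,0,0,1]]]'
python3 - <<'E'
from h import *
s=robot.read_state(); print(s["tool_pos"],s["t"],s["force"])
c=cam("wrist","w10"); print(plate(c),adish(c,.055)); print(plate(cam("side","s10")),plate(cam("scene","e10")))
a,b=load("w6"),c
# dish vs ring check: dark ring extents along base axes through port
for n,c in(("w6",a),("w10",c)): print(n,adish(c,.055))
for k in("s","e"):
    x,y=load(k+"6")["image"],load(k+"10")["image"]; q=proj(load(k+"6"),[np.r_[PORT,.055]])[0].astype(int)
    sl=np.s_[q[1]-14:q[1]+14,q[0]-18:q[0]+18]; print(k,"dish diff",cv2.absdiff(x[sl],y[sl]).mean())
E
```

```text
t: 16.3
tool_pos: [0.4511, 0.0527, 0.1066]
orientation: [-3.122, -0.348, 0.006]
force: [0.9, 0.8, 0.4]
opening: 0.0004
t: 16.8
tool_pos: [0.5213, 0.0682, 0.1563]
orientation: [-3.122, -0.349, 0.004]
force: [-0.5, -1.3, 0.2]
opening: 0.0007
[0.52133865 0.06823477 0.15632788] 16.8 [-0.45483874 -1.25424807  0.19551786]
[(np.float64(-107.5), 80), (np.float64(-71.5), 79)] []
[(np.float64(-71.5), 39)] [(np.float64(-71.0), 18)]
w6 [(array([0.0046, 0.0008]), np.int32(1746))]
w10 []
s dish diff 4.455357142857143
e dish diff 3.250330687830688
```

```bash
python3 - <<'E'
from h import *
c=load("w6"); f=lambda x,y:(140+x/1.5,y/1.5)
for n,p,z in(("ring",(210.5,154),.045),("dishtop",(210,154),.06),("dishmid",(210,154),.0525)): print(n,((ray(c,f(*p),z)[0][:2]-PORT)*1e3).round(1))
q=np.array([f(126,47),f(295,47),f(134,253),f(287,252)]); print("screws",((ray(c,q,.045)[:,:2].mean(0)-PORT)*1e3).round(1))
w=cam("wrist","w11"); g=cv2.cvtColor(w["image"],cv2.COLOR_BGR2Lab); p=proj(w,[np.r_[PORT,.053]])[0]; print(p, w["image"][int(p[1]),int(p[0])])
col=w["image"][:,int(p[0])].mean(1); print(col[:int(p[1])+70:2].round())
E
```

```text
ring [ 0.6 -0.2]
dishtop [0.3 0.1]
dishmid [0.4 0.1]
screws [ 0.3 -0.3]
[278.66410257  48.57409622] [189 201 218]
[145. 144. 147. 154. 178. 171. 181. 198. 198. 198. 198. 197. 197. 196.
 196. 196. 201. 202. 202. 202. 203. 203. 202. 203. 203. 202. 202. 203.
 202. 203. 203. 203. 202. 202. 202. 202. 202. 201. 196. 197. 198. 197.
 197. 192. 165. 126.  96. 107. 121. 120. 120. 120. 120. 120. 121. 120.
 135. 145. 142.]
```

Dish centred within about 1 mm (w11 rows 8–88, centre 48 against 48.6 expected), plate about 0.035, and the arm is clear. Handing in.

```bash
python3 -c "
from plant import robot
print(robot.close_job())"
```

```text
the job is handed in; nothing more can be done
None
```

The dish is on the light base, centred over the port, and the shutter is at its middle stop. I handed the job in at about 17 s of the 51 s allowed.

- **Dish:** After release, the wrist camera put its centre within about 1 mm of the port and ring, and it lay level. After the push, a single column of the wrist picture still put it on the port's centre along the base's length. The scene and side pictures showed hardly any change around it.
- **Shutter:** It clicked over by itself when pushed. From the white lines, the plate is at about 0.0345–0.035 m in all three cameras. The first reading, with the finger still near the tab, was 0.032. The arm was raised clear before I handed in.

**What failed or disagreed:**
- **First grasp missed:** The fingers closed above the lid because their tips sit about 20 mm short of the reported TCP. The dish did not move, and the second grasp, 22 mm lower, held.
- **Rough first positions:** My first picks in the scene and side pictures were up to about 8 mm off the close-up wrist measurements in y. I used the wrist values.
- **Automatic dish finder:** My colour-based check found nothing in the last wrist picture and was 4–5 mm off in an earlier one, so I relied on the rim and ring measurements instead.
- **Bystanders:** I did not measure them again at the end. No unexpected contact force showed while moving near them.

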